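Stop the amber jar at the photo-eye

ROBOT

A 6-joint arm with a two-finger parallel gripper is mounted at the origin on the work surface. World frame = base frame: x ahead of the robot, y to its left, z up, the work surface at z = 0. Lengths are in m, angles in rad, forces in N, time in s.
With the tool pointing down it reaches from about 0.4 to 0.825 m from the base axis. Payload 7 kg.
Tool frame: the origin (TCP) lies at the very end of the fingers, on their centre line; the grasp point (between the pads) lies arm.hold_point_z behind it (arm.hold_point_z is the distance from the TCP to the grasp point, in m); z points along the fingers, y is the line along which they close (so a half turn about z gives the same grasp; the last joint's range is limited). The gripper opens to 88 mm and grips with 3 to 60 N. Pads are 19 mm wide; open, the fingers measure 130 mm over their backs; the gripper's body (78 mm by 193 mm) begins 47 mm behind the grasp point.
Start: joints at [-0.836, 0.359, 0.012, 0, -1.224, -0.288], TCP at [0.292, -0.609, 0.227] pointing down, gripper open.
Joint ranges: [-3.07, 3.07], [-1.43, 2.12], [-1.02, 1.25], [-3.03, 1.67], [-3.05, -0], [-3.03, 3.03]. Speed limits (rad/s): [2.39, 2.39, 3.01, 3.14, 3.14, 3.14].

INTERFACE

Orientations are given as [roll, pitch, yaw] about the fixed x, y, z axes, in that order (R = Rz(yaw) Ry(pitch) Rx(roll)).
In Python, from station import arm, status, grab_frame, camera_params gives the robot as it stands (arm), with the cameras as plain functions and the readings (status).
- The arm moves only by the shell command python3 nudge.py 'ROWS' [FORCE]. ROWS is a JSON list of rows, 1 to 20 of them, each written [opening, [dx, dy, dz], turn]: the finger opening in m, then dx, dy, dz in normalised numbers (1 is 0.8 m), then a turn about the tool's z in fractions of the full range, 1 being 90 degrees; each row is the pose to reach, as a shift and turn from the pose commanded when the command began, along the tool's axes at that moment; what a row does not reach only later rows make up. A row lasts 1/12 s, in which the tool goes at most 0.0417 m and 0.125 rad, less where a joint would pass 70% of its speed; a pose out of reach is approached as far as the arm can. The fingers move at their own pace and stop on an object; FORCE is the grip in N (left out, the last holds). Time passes only in rows, so rows that do not move let the fingers close. It prints the time, the measured TCP pose, the force, the opening and the grip force at its end. Input that does not fit is refused with a message, and nothing moves.
- status.get_state(): the state, without advancing time (a new reading comes with each control period).
- grab_frame(name): name is "scene" or "top"; returns the picture (420x560x3 uint8, red, green, blue); there is no depth.
- camera_params(name): a dict with "fx", "fy", "cx", "cy" (pixels), "D" ([k1, k2, p1, p2, k3] as OpenCV has them; the pictures are not rectified), "T" (4x4, takes a point from camera to world coordinates). Camera axes: x right, y down, z forward; pixel columns grow to the right and rows downward; lengths in m; the calibration is good to about 2 mm. A picture is of the moment at which its call begins. camera_params takes no time and is no camera call.
- arm.job_done(): hands the job in; it is judged then, once.
The state is a dict: "t": time; "q": joint angles; "qd": joint speeds; "joint_efforts": joint torques, N m; "eef_pos": TCP position; "ee_rot": TCP orientation; "force": force on the tool from outside, world axes, zero at the start; "moment": the same for the moment, N m; "width": finger opening in m; "gripper_force": force on a finger pad.
Only numpy, scipy, OpenCV 4.12 (cv2) and the standard library are available. Lean on these libraries where they do the work, as an engineer would, in place of code of your own. Each camera call takes 0.05 s, during which the arm holds its last target. There are 200 camera calls.

TASK

Flip down the hinged steel stop flag that stands opposite the small black photo-eye, so that it lies right across the lane; then push the amber jar that waits at the lane's right-hand end (seen from the robot) along the lane until it stands against that flag. The jar stays upright and is not lifted out of the lane, and the lane's other stop flag stays up.

Things in the scene. Friction and masses are not known exactly. Their poses are not given: they have to be found in the camera images.
- jar: Amber glass jar: round body 60 mm wide, 44 high, 43 mm neck to 58 high, 0.1 kg. Origin: centre of underside. It stands at the right-hand (-y) end of the lane, before both stops; like jars elsewhere (one in the lane past both stops) are bystanders. Lane: fixed straight steel channel along eye_stop's y axis, 600 long, floor 6 mm thick, rails 68 mm apart, 4 thick, tops at z 26 mm.
- eye_stop: Fixed base of the stop to use, the one with a photo-eye (black block, centred at x -63 mm, 22 x 26 mm, 50 high). Origin: lane centreline, table height, mid flag thickness. y: along the lane, the way the jar is pushed (robot's left); x: across the lane, away from the robot; z up. Aluminium hinge block at x 39 to 69, y +-22, up to z 58 mm. A jar against the lowered flag has its centre at y -36 mm.
- eye_flag (a joint): Flag to use, rad: 0 up, 0.44 vertical, 2.01 down. Steel bar 92 long, 26 wide, 12 thick (y +-6 mm of eye_stop), hinge along y at x 50, z 42 mm. Up, it leans 25 deg away from the lane: end at x 89, z 125 (134 when vertical), back edge 14 mm farther. Push its upper part from behind towards -x (under 2 N); past vertical it falls by itself, level across the lane, z 29 to 55 mm, end at x -42.
- plain_flag (a joint): The other, identical flag (0 up, 2.01 down), on a stop without photo-eye; stays up. It stands 120 to 180 mm before or after eye_stop along the lane, so the jar may have to pass it. While up it and its block keep more than 35 mm off the lane's centreline, and above 90 mm height more than 50 mm.

How it is judged:
On the way:
1. the flag opposite the photo-eye lies down across the lane while the jar is still upstream of it (value of joint eye_flag above 1.83 rad and y of jar in the frame of eye_stop below -0.055 m), for 0.2 s.
At the end, for the whole second after the job is handed in: The flag opposite the photo-eye is down across the lane (within 0.18 rad of level), the other flag is still up (below 0.3 rad), and the jar stands upright (within 10 degrees) and at rest on the lane's floor, between the rails, against the upstream face of the lowered flag (gap at most 14 mm) (value of joint eye_flag above 1.83 rad and value of joint plain_flag below 0.3 rad and y of jar in the frame of eye_stop between -0.05 and -0.026 m and x of jar in the frame of eye_stop between -0.015 and 0.015 m and z of jar in the frame of eye_stop below 0.02 m and angle between jar's own z axis and vertical below 0.17 rad and linear speed of jar below 0.02 m/s); the robot touches nothing.
It fails at once if the other stop flag is flipped (value of joint plain_flag above 0.6 rad).
It fails at once if the jar is lifted out of the lane (height (world z) of jar above 0.04 m).
It fails at once if the jar is knocked over (angle between jar's own z axis and vertical above 0.7 rad).
It also fails if it takes over 48 s, if anything falls off the work surface, if the arm or the gripper's body presses on something with over 40 N, if the wrist force passes 120 N, or if a joint passes its speed limit or range.

## Working session

There is one attempt and no reset: what is moved stays moved. The work goes in short steps, Python scripts to look and compute and a shell command to move; the robot and the scene stay as the last step left them, time stands still between calls to the robot, and variables do not carry over. Pictures are saved under pics/ and viewed, at most 10 in all, crops included, and the job is handed in when it is done.

```bash
ls; mkdir -p pics; python3 - <<'E'
from station import arm, status, grab_frame, camera_params
import cv2
s=status.get_state();print(s['t'],s['eef_pos'],s['ee_rot'],arm.hold_point_z)
for n in("scene","top"):
    cv2.imwrite(f"pics/{n}0.png",cv2.cvtColor(grab_frame(n),cv2.COLOR_RGB2BGR));p=camera_params(n);print({k:(v if k!='T' else v) for k,v in p.items()})
E
```

```text
nudge.py
pics
station.py
0.0 [ 0.29141447 -0.60829428  0.22560985] [ 3.13993415e+00 -1.45745973e-04 -2.69490303e+00] 0.0188
{'fx': 475.0555896736409, 'fy': 475.0555896736409, 'cx': 279.5732615087107, 'cy': 199.71293565131572, 'D': array([-0.13516522,  0.        ,  0.        ,  0.        ,  0.        ]), 'T': array([[ 0.76083287,  0.40398252, -0.50786954,  0.90536183],
       [ 0.64856509, -0.50022988,  0.57370148, -0.46444462],
       [-0.02228615, -0.7658774 , -0.6426003 ,  0.54821527],
       [ 0.        ,  0.        ,  0.        ,  1.        ]])}
{'fx': 440.8379956183407, 'fy': 440.8379956183407, 'cx': 278.95587881455094, 'cy': 212.42953240207393, 'D': array([-0.14393496,  0.        ,  0.        ,  0.        ,  0.        ]), 'T': array([[ 0.00931099, -0.98280552,  0.18440882,  0.35909889],
       [-0.99988657, -0.01133394, -0.00991885,  0.01126198],
       [ 0.01183838, -0.18429555, -0.98279957,  0.70040393],
       [ 0.        ,  0.        ,  0.        ,  1.        ]])}
```

View pics/top0.png

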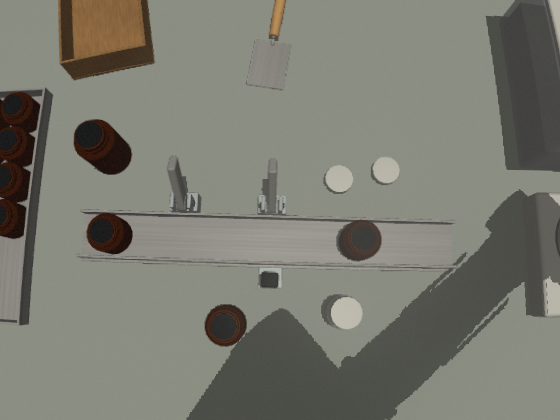

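View pics/scene0.png

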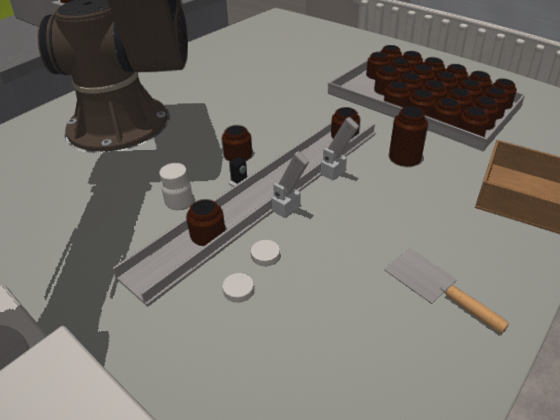

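The top view shows the photo-eye at (270,278) and its flag hinge opposite at (272,203). The plain flag, at (183,203), is downstream. The target jar is at about (362,240), and the lane runs from about x=82 to 452. In the scene view both flags are up and lean away from the lane.

```bash
python3 - <<'E'
import cv2
i=cv2.imread('pics/top0.png')[145:305,230:460]
cv2.imwrite('pics/c1.png',cv2.convertScaleAbs(cv2.resize(i,None,fx=3.4,fy=3.4,interpolation=cv2.INTER_CUBIC),alpha=1.5,beta=10))
E
cat > h.py <<'E'
import numpy as np,cv2
from station import arm, status, grab_frame, camera_params
def ray(n,pts,z):
    p=camera_params(n);K=np.array([[p['fx'],0,p['cx']],[0,p['fy'],p['cy']],[0,0,1]])
    u=cv2.undistortPoints(np.array(pts,float).reshape(-1,1,2),K,p['D'])[:,0]
    d=np.c_[u,np.ones(len(u))]@p['T'][:3,:3].T;o=p['T'][:3,3]
    return o+d*((z-o[2])/d[:,2])[:,None]
def proj(n,P):
    p=camera_params(n);K=np.array([[p['fx'],0,p['cx']],[0,p['fy'],p['cy']],[0,0,1]])
    T=np.linalg.inv(p['T']);return cv2.projectPoints(np.array(P,float).reshape(-1,1,3),cv2.Rodrigues(T[:3,:3])[0],T[:3,3],K,p['D'])[0][:,0]
E
```

```text
(no output)
```

View pics/c1.png

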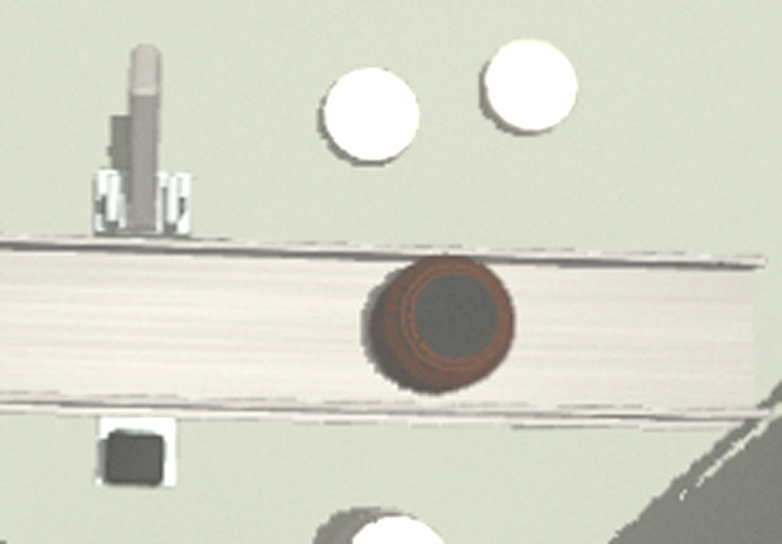

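In the crop, the photo-eye top is at (136,457), the jar lid at (458,316), the hinge block spans columns 93–190, and the flag tip is at about (146,45–95). Next step: cast rays.

```bash
python3 - <<'E'
from h import *
c=lambda *P:[((x+.5)/3.4-.5+230,(y+.5)/3.4-.5+145) for x,y in P]
np.set_printoptions(precision=4,suppress=True)
far=ray("top",c((0,238),(765,261)),.026);near=ray("top",c((0,403),(765,413)),.026)
print("far",far,"near",near)
eye=ray("top",c((136,457)),.05)[0];jar=ray("top",c((458,316)),.064)[0]
blk=ray("top",c((93,172),(190,172)),.058);tip=ray("top",c((146,46)),.128)[0]
print("eye",eye,"jar",jar,"blk",blk,"tip",tip)
d=np.diff(far,axis=0)[0]+np.diff(near,axis=0)[0];yaw=np.arctan2(d[0],-d[1]); print("yaw of lane: dir",-d/np.linalg.norm(d))
yv=-d/np.linalg.norm(d);yv[2]=0;xv=np.array([yv[1],-yv[0],0])
# origin: eye at x=-63
o=eye+.063*xv;o[2]=0;print("o from eye",o)
for n,P in(("jar",jar),("b0",blk[0]),("b1",blk[1]),("tip",tip),("far",far[0]),("far1",far[1]),("near",near[0]),("near1",near[1])):print(n,(P-o)@xv,(P-o)@yv)
# scene check: predicted pixels
q=lambda x,y,z:o+x*xv+y*yv+[0,0,z]
j=jar.copy();j[2]=.064
print(proj("scene",[q(-63e-3,0,.05),j,q(.089,0,.125),q(.069,-.022,.058),q(.069,.022,.058),q(.039,-.022,.058)]))
E
```

```text
far [[ 0.4812  0.0811  0.026 ]
 [ 0.4743 -0.2762  0.026 ]] near [[ 0.4059  0.079   0.026 ]
 [ 0.4031 -0.2721  0.026 ]]
eye [0.3817 0.0174 0.05  ] jar [ 0.4424 -0.1206  0.064 ] blk [[ 0.5054  0.0378  0.058 ]
 [ 0.5059 -0.0048  0.058 ]] tip [0.5412 0.0148 0.128 ]
yaw of lane: dir [ 0.0138  0.9999 -0.    ]
o from eye [0.4447 0.0165 0.    ]
jar -0.0003707191626342434 -0.13719717089278607
b0 0.06037168102683183 0.022119799844840124
b1 0.06146435312634704 -0.020486099844253074
tip 0.09650523664410643 -0.0003874664565622614
far 0.03563432599186475 0.06510642072386015
far1 0.03361554224667909 -0.2922839171748662
near -0.039655015655161364 0.061954486860289364
near1 -0.037636231909975705 -0.28920368789270134
[[238.4613 160.6812]
 [204.1626 207.2658]
 [303.9458 157.1743]
 [285.5478 192.3646]
 [302.5304 179.7097]
 [271.91   185.1198]]
```

```bash
python3 - <<'E'
import cv2
i=cv2.imread('pics/scene0.png')[120:270,160:360]
cv2.imwrite('pics/c2.png',cv2.convertScaleAbs(cv2.resize(i,None,fx=4,fy=4,interpolation=cv2.INTER_CUBIC),alpha=1.4,beta=10))
E
```

```text
(no output)
```

View pics/c2.png

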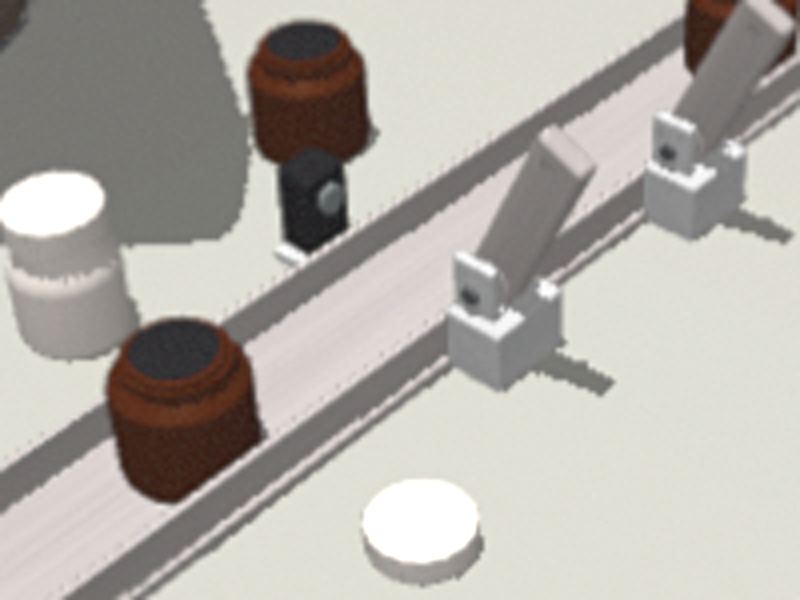

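The crop matches the projected eye, jar and flag tip to a few pixels. The plain flag is downstream, so the jar doesn't have to pass it. I'll move behind the flag first.

Careful with the scale: shifts go in shares of 0.8 m and turns go in shares of 90 degrees. That gives: -0.552 m / 0.8 = -0.69, 0.425 m / 0.8 = 0.5313, 0.46 rad / 1.5708 = 0.2928.

```bash
python3 nudge.py '[[0,[-0.69,0.5313,0],0.2928],[0,[-0.69,0.5313,0],0.2928],[0,[-0.69,0.5313,0],0.2928],[0,[-0.69,0.5313,0],0.2928],[0,[-0.69,0.5313,0],0.2928],[0,[-0.69,0.5313,0],0.2928],[0,[-0.69,0.5313,0],0.2928],[0,[-0.69,0.5313,0],0.2928],[0,[-0.69,0.5313,0],0.2928],[0,[-0.69,0.5313,0],0.2928],[0,[-0.69,0.5313,0],0.2928],[0,[-0.69,0.5313,0],0.2928],[0,[-0.69,0.5313,0],0.2928],[0,[-0.69,0.5313,0],0.2928],[0,[-0.69,0.5313,0],0.2928],[0,[-0.69,0.5313,0],0.2928],[0,[-0.69,0.5313,0],0.2928],[0,[-0.69,0.5313,0],0.2928],[0,[-0.69,0.5313,0],0.2928],[0,[-0.69,0.5313,0],0.2928]]' 10
```

```text
t: 1.77
eef_pos: [0.6054, 0.0132, 0.2259]
ee_rot: [-3.141, -0.001, 3.129]
force: [-2.0, -0.9, 0.2]
width: 0.0005
gripper_force: 0.0
```

Converted, 0.128 m / 0.8 = 0.16, 0.115 m / 0.8 = 0.1438.

```bash
python3 nudge.py '[[0,[0,0,0.05],0],[0,[0,0,0.1],0],[0,[0,0,0.1375],0],[0,[0,0,0.16],0],[0,[0,0,0.16],0],[0,[0.025,0,0.16],0],[0,[0.05,0,0.16],0],[0,[0.0688,0,0.16],0],[0,[0.0875,0,0.16],0],[0,[0.1,0,0.16],0],[0,[0.1125,0,0.16],0],[0,[0.125,0,0.16],0],[0,[0.1375,0,0.16],0],[0,[0.1438,0,0.16],0],[0,[0.1438,0,0.16],0],[0,[0.1438,0,0.16],0],[0,[0.1438,0,0.16],0]]'
python3 - <<'E'
from station import arm, status, grab_frame, camera_params
import cv2
cv2.imwrite("pics/s1.png",cv2.cvtColor(grab_frame("scene"),cv2.COLOR_RGB2BGR))
E
```

```text
t: 3.18
eef_pos: [0.4912, 0.0147, 0.0986]
ee_rot: [-3.141, 0.0, 3.129]
force: [1.4, -0.7, 0.7]
width: 0.0004
gripper_force: 0.0
```

View pics/s1.png

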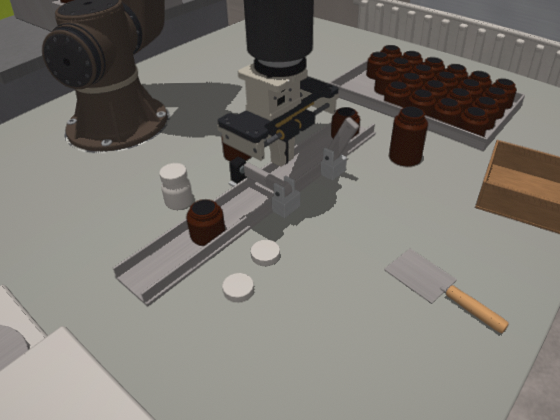

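The flag is down across the lane and the jar is still at (205,220). Next I move upstream of the jar and lower the fingers into the lane.

Converted, -0.214 m / 0.8 = -0.2675, 0.077 m / 0.8 = 0.0963.

```bash
python3 nudge.py '[[0,[0,0,-0.0375],0],[0,[0.0188,-0.05,-0.0375],0],[0,[0.0375,-0.1,-0.0375],0],[0,[0.0588,-0.15,-0.0375],0],[0,[0.0588,-0.2,-0.0375],0],[0,[0.0588,-0.25,-0.0375],0],[0,[0.0588,-0.2675,-0.0375],0],[0,[0.0588,-0.2675,-0.0375],0],[0,[0.0588,-0.2675,-0.0125],0],[0,[0.0588,-0.2675,0.025],0],[0,[0.0588,-0.2675,0.0625],0],[0,[0.0588,-0.2675,0.0875],0],[0,[0.0588,-0.2675,0.0963],0],[0,[0.0588,-0.2675,0.0963],0],[0,[0.0588,-0.2675,0.0963],0]]'
python3 - <<'E'
from station import arm, status, grab_frame, camera_params
import cv2
cv2.imwrite("pics/s2.png",cv2.cvtColor(grab_frame("scene"),cv2.COLOR_RGB2BGR))
E
```

```text
t: 4.48
eef_pos: [0.4416, -0.1986, 0.0219]
ee_rot: [-3.141, -0.0, 3.129]
force: [0.1, -0.7, 1.1]
width: 0.0004
gripper_force: 0.0
```

View pics/s2.png

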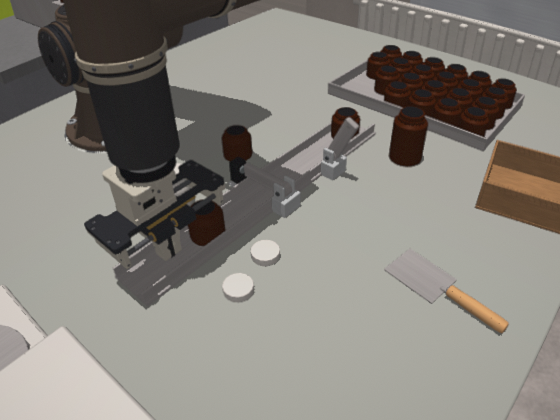

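The flag at (270,180) is level across the lane, and the fingers are in the lane behind the jar. I'll push gently.

Converted, 0.114 m / 0.8 = 0.1425, 0.112 m / 0.8 = 0.14.

```bash
python3 nudge.py '[[0,[0,0.0075,0],0],[0,[0,0.015,0],0],[0,[0,0.0225,0],0],[0,[0,0.03,0],0],[0,[0,0.0375,0],0],[0,[0,0.045,0],0],[0,[0,0.0525,0],0],[0,[0,0.06,0],0],[0,[0,0.0675,0],0],[0,[0,0.075,0],0],[0,[0,0.0825,0],0],[0,[0,0.09,0],0],[0,[0,0.0975,0],0],[0,[0,0.105,0],0],[0,[0,0.1125,0],0],[0,[0,0.12,0],0],[0,[0,0.1275,0],0],[0,[0,0.135,0],0],[0,[0,0.14,0],0],[0,[0,0.1425,0],0]]'
python3 - <<'E'
from station import arm, status, grab_frame, camera_params
import cv2
cv2.imwrite("pics/t3.png",cv2.cvtColor(grab_frame("top"),cv2.COLOR_RGB2BGR))
cv2.imwrite("pics/s3.png",cv2.cvtColor(grab_frame("scene"),cv2.COLOR_RGB2BGR)[120:270,160:360].repeat(4,0).repeat(4,1))
E
```

```text
t: 6.2
eef_pos: [0.4425, -0.0842, 0.0215]
ee_rot: [3.142, -0.0, 3.129]
force: [0.3, -1.6, 0.5]
width: 0.0007
gripper_force: 0.5
```

View pics/s3.png

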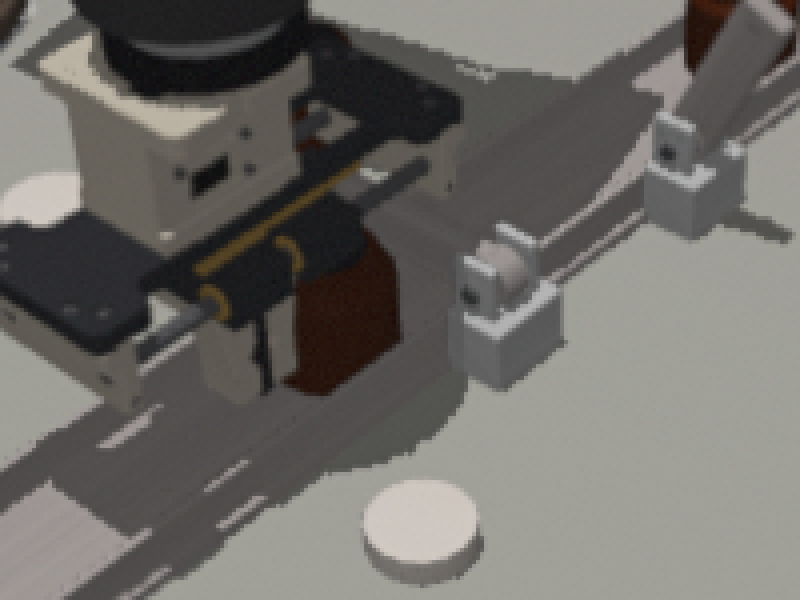

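The jar is upright against the finger with a small gap left to the flag. I'll continue slowly and watch the force.

Converted, 0.012 m / 0.8 = 0.015, 0.011 m / 0.8 = 0.0138.

```bash
python3 nudge.py '[[0,[0,0.0038,0],0],[0,[0,0.0075,0],0],[0,[0,0.0113,0],0],[0,[0,0.0138,0],0],[0,[0,0.015,0],0],[0,[0,0.015,0],0]]'; for i in 1 ; do python3 nudge.py '[[0,[0,0.0013,0],0],[0,[0,0.0025,0],0],[0,[0,0.0025,0],0]]'; done
```

```text
t: 6.8
eef_pos: [0.4427, -0.0726, 0.0216]
ee_rot: [3.142, 0.0, 3.129]
force: [0.5, 0.8, -0.0]
width: 0.0004
gripper_force: 0.0
t: 7.05
eef_pos: [0.4427, -0.0707, 0.0216]
ee_rot: [-3.142, 0.0, 3.128]
force: [-0.9, -0.8, -0.1]
width: 0.0003
gripper_force: 0.1
```

Converted, 0.002 m / 0.8 = 0.0025, 0.001 m / 0.8 = 0.0013.

```bash
python3 nudge.py '[[0,[0,0.0013,0],0],[0,[0,0.0025,0],0],[0,[0,0.0025,0],0]]'; python3 nudge.py '[[0,[0,0.0013,0],0],[0,[0,0.0025,0],0],[0,[0,0.0025,0],0]]'; python3 - <<'E'
from station import arm, status, grab_frame, camera_params
import cv2
cv2.imwrite("pics/s4.png",cv2.cvtColor(grab_frame("scene"),cv2.COLOR_RGB2BGR)[120:270,160:360].repeat(4,0).repeat(4,1))
E
```

```text
t: 7.3
eef_pos: [0.4427, -0.0687, 0.0216]
ee_rot: [3.142, 0.0, 3.128]
force: [-0.3, 0.1, 0.4]
width: 0.0006
gripper_force: 0.1
t: 7.55
eef_pos: [0.4422, -0.0674, 0.0215]
ee_rot: [-3.141, -0.001, 3.129]
force: [1.2, -6.3, 0.7]
width: 0.0005
gripper_force: 3.1
```

View pics/s4.png

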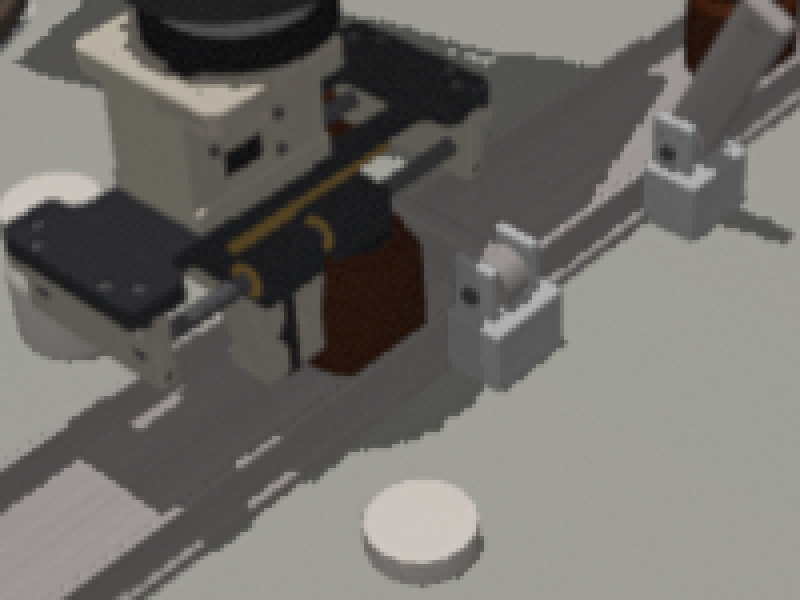

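Force has risen to 6.3 N, so the jar is against the flag. I'll back off along the lane, lift, then check the position.

Converted, -0.25 m / 0.8 = -0.3125, -0.21 m / 0.8 = -0.2625.

```bash
python3 nudge.py '[[0,[0,-0.005,0],0],[0,[0,-0.025,0],0],[0,[0,-0.0625,0],0],[0,[0,-0.1,0],0],[0,[0,-0.1375,0],0],[0,[0,-0.1375,-0.0375],0],[0,[0,-0.1375,-0.075],0],[0,[0,-0.1625,-0.125],0],[0,[0,-0.2125,-0.1625],0],[0,[0,-0.2625,-0.1625],0],[0,[0,-0.3125,-0.1625],0],[0,[0,-0.3125,-0.1625],0],[0,[0,-0.3125,-0.1625],0]]'
python3 - <<'E'
from h import *
im=cv2.cvtColor(grab_frame("top"),cv2.COLOR_RGB2BGR);cv2.imwrite("pics/t5.png",im)
cv2.imwrite("pics/c5.png",cv2.convertScaleAbs(cv2.resize(im[145:305,230:460],None,fx=3.4,fy=3.4,interpolation=cv2.INTER_CUBIC),alpha=1.5,beta=10))
o=np.array([.4447,.0165,0]);yv=np.array([.0138,.9999,0]);print((proj("top",[o-.036*yv+[0,0,.064]])+.5-[230,145])*3.4)
E
```

```text
t: 8.68
eef_pos: [0.439, -0.3191, 0.1513]
ee_rot: [3.142, 0.0, 3.125]
force: [0.5, 0.4, 0.3]
width: 0.0003
gripper_force: 0.0
[[224.2262806  310.34391112]]
```

View pics/c5.png

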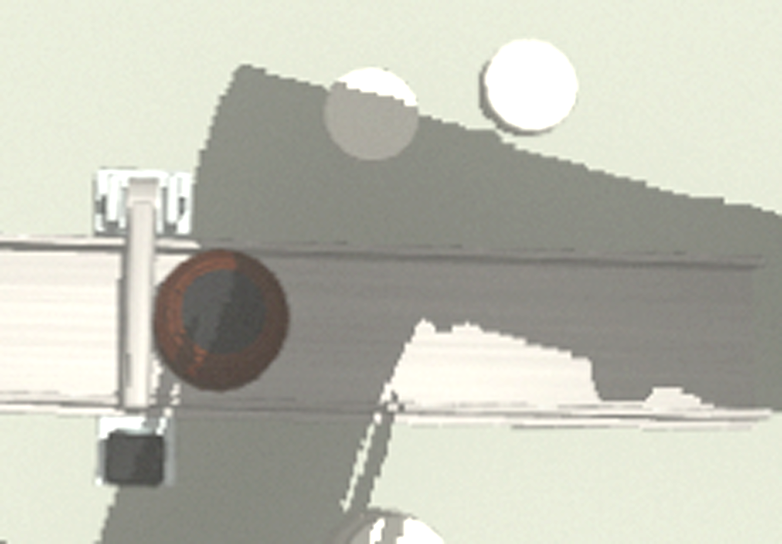

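The flag lies across the lane and the jar touches it: the lid is at crop (224,311), against a predicted (224,310). The robot is clear of everything.

```bash
python3 -c "from station import arm, status, grab_frame, camera_params;print(arm.job_done())"
```

```text
the job is handed in; nothing more can be done
None
```

The photo-eye flag is down, the amber jar stands upright against it, the other flag was still up when last seen (just before the final retreat), and the job is handed in; the hand-in gave no verdict.

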